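# Load a test carrier under the drag spring of a sprung nest

### The arm

A 7-joint arm with a two-finger parallel gripper is mounted at the origin on a cart in front of the work surface, level with it; the furniture and walls round the work are solid. World frame = base frame: x ahead of the robot, y to its left, z up, the work surface at z = 0. Lengths are in m, angles in rad, forces in N, time in s.
With the tool pointing down it reaches from about 0.4 to 0.875 m from the base axis. Payload 19.3 kg.
Tool frame: the origin (TCP) lies at the very end of the fingers, on their centre line; the grasp point (between the pads) lies 19 mm behind it; z points along the fingers, y is the direction in which the jaws open and shut (so a half turn about z gives the same grasp; the last joint's range is limited). The gripper opens to 85 mm and grips with 20 to 120 N. Pads are 22 mm wide; open, the fingers measure 114 mm over their backs; the gripper's body (76 mm by 85 mm) begins 54 mm behind the grasp point. The pads swing forward as they close: fully open they stand 13 mm farther back than shut.
Start: joints at [-1.212, 0.521, -0.036, 1.599, 0.021, 1.021, -0.113], TCP at [0.26, 0.568, 0.231] pointing down, gripper open.
Joint ranges: [-2.91, 2.91], [-0.3, 2.13], [-1.5, 1.42], [0.17, 2.43], [-1.26, 4.41], [0.16, 1.93], [-2.52, 2.52]. Speed limits (rad/s): [1.89, 1.89, 2.39, 2.39, 3.01, 3.01, 3.01].

### API

Orientations are given as [roll, pitch, yaw] about the fixed x, y, z axes, in that order (R = Rz(yaw) Ry(pitch) Rx(roll)).
In Python, from workcell import bot, viewer gives the robot as it stands.
- The arm moves only by the shell command python3 -m creep 'ROWS' [FORCE]. ROWS is JSON, a list of rows, each an object of numbers: "rx", "ry", "rz": the turn, a rotation vector about the tool's x, y, z in degrees; "tx", "ty", "tz": the shift along the tool's x, y, z in mm; "hand": the closure, from -1 (fully open) to 1 (shut), so that 0 is half open. In form: [{"rx": .., "ry": .., "rz": .., "tx": .., "ty": .., "tz": .., "hand": ..}, ...]. A call has 1 to 8 rows; each row is the pose to reach, as a shift and turn from the pose commanded when the call began, along the tool's axes at that moment; what a row does not reach only later rows make up. A row lasts 1/10 s, in which the tool goes at most 50 mm and 8.59 degrees, less where a joint would pass 70% of its speed; a pose out of reach is approached as far as the arm can. A call with a gripper value outside its range is refused whole. The fingers move at their own pace and stop on an object; FORCE is the grip in N (left out, the last holds). Time passes only in rows, so rows that repeat a pose let the fingers close. It gives the time, the measured TCP pose, the force and the opening at its end, in the units of the state.
- bot.observe(): the state, without advancing time (a new reading comes with each control period).
- viewer.grab_frame(name): name is "side" or "top" or "wrist"; returns a dict with "pixels" (420x560x3 uint8, blue, green, red), "vertical_fov" (degrees; the focal length in pixels is half the picture's height over the tangent of half this angle, whatever the lens; pixels are square), "cx", "cy" (the principal point, pixels), "distortion" ([k1, k2, p1, p2, k3] as OpenCV has them; the pictures are not rectified), "rvec" (rotation vector, rad) and "tvec" (3), from world to camera coordinates, as OpenCV has them; the wrist camera has in their place "tool_from_camera" (4x4, takes a point from camera to tool coordinates, whose origin is the TCP and whose axes are the flange's). Camera axes: x right, y down, z forward; pixel columns grow to the right and rows downward; lengths in m; the calibration is good to about 2 mm. A picture is of the moment at which its call begins: read the wrist's pose just before it. There is no depth.
- bot.job_done(): hands the job in, once; it reports no verdict.
Trained networks look in a picture, given as the dict that the camera call returned (one of the last four; its "shot" number tells which), for a name from the list of things; names that differ only in an ending like _2 or _b are one class to them, and where a whole thing is asked for, a point or a joint stands for the part that bears it (a point fixed in the world has none). Each returns a list of dicts, best first, with "score" (0 to 1); they miss things now and then, are a little off and sometimes report something else, mostly with a low value. They report only what shows in the picture. A call takes as long as a camera call. They do not tell look-alikes from the thing itself.
- viewer.outline_of(target, picture): "mask" (420x560 bool, what is visible of it) and "bbox" ([left, top, right, bottom] in pixels, round what is visible of it).
The state is a dict: "clock": time; "qpos": joint angles; "qd": joint speeds; "joint_efforts": joint torques, N m; "position": TCP position; "tool_rot": TCP orientation; "force": force on the tool from outside, world axes, zero at the start; "moment": the same for the moment, N m; "grip_width": finger opening in m.
Only numpy, scipy, OpenCV 4.12 (cv2) and the standard library are available. Lean on these libraries where they do the work, as an engineer would, in place of code of your own. Each camera call takes 0.05 s, during which the arm holds its last target.

### The job

Load the white test carrier into the grey spring nest using only your closed fingertips: press down hard on the blue pad at its tail until the sprung bed is fully down, and keep pressing while you slide it forward, so that its front end passes under the brass drag spring and it comes fully home against the red end stop. Then take the fingers away; the spring must hold the carrier down there. Do not lift the carrier or take it out of its nest, and leave the other things lying where they are.

Things in the scene. Friction and masses are not known exactly. Their poses are not given: they have to be found in the camera images.
- nest: Fixed spring nest on a grey base 262 x 112 mm: two aluminium guide rails (63 mm apart, tops 35 mm above the bench), a dark steel bridge over them at x = 55 to 87 mm (underside 35 mm, top 48 mm above the bench), a red end stop (face at x = 105 mm). Origin: on the bench under its centre; x is the loading direction, from the open end to the end stop; z up.
- carrier: Loose white carrier, 140 (x) x 60 x 12 mm, 0.12 kg, on the bed between the rails, nose (green board) along the nest's +x. Origin: centre of its underside, 29 mm above the bench at the start, 20 mm with the bed fully down. Home: origin at x = 35 mm of the nest; it starts 80 to 95 mm short of that.
- carrier_pad (a point): Where to press: point on top of the blue pad at the tail, 18 mm above the carrier's underside, 30 mm behind its origin (47 mm above the bench at the start, 38 mm fully pressed), 12 mm behind a blue cross ridge, 7 mm high and 6 mm thick, by which fingertips on the pad can push forward. Clear pad behind the ridge: 52 mm long, 58 mm wide. Axes as the carrier's.
- carrier_nose (a point): Centre of the carrier's flat front face, 70 mm ahead of its origin. Not pressed, the nose (top 41 mm above the bench) is too high and runs against spring and bridge; fully pressed (top 32 mm) it goes under the spring.
- nest_lip (a point): Front edge of the turned-up lip of the brass drag spring, which sticks out from under the bridge towards the open end: 37 mm ahead of the nest's origin, about 36 mm above the bench.
- bed (a joint): How far the sprung black bed under the carrier is pressed down, m: 0 up, 0.009 fully down. It only moves straight up and down; it pushes up with 6 N at the top and 11 N fully down. Bed and spring are smooth (friction about 0.25).
- drag_leaf (a joint): Angle of the brass drag spring, rad: 0 hanging free (its lowest edge 29 mm above the bench), about 0.07 to 0.1 raised by a carrier beneath it. Its tip presses down with about 3 to 8 N.
- loose_terminal_block: Green terminal block, 14 x 34 x 14 mm, lying beside the nest; leave alone. Origin: centre of its underside.
- loose_screwdriver_b: Red screwdriver, 14 x 147 x 14 mm, lying beside the nest; leave alone. Origin: centre of its underside.
- loose_tape_black: Roll of black tape, 57 mm across, 18 mm high; leave alone. Origin: centre of its underside.
- loose_sensor_board: Loose green circuit board, 45 x 60 x 14 mm; leave alone. Origin: centre of its underside.
- loose_side_cutters: Red side cutters, 42 x 136 x 10 mm; leave alone. Origin: centre of its underside.
There are look-alikes about, which are no part of the job. What is shaped like the carrier but pink is not meant.

How it is judged:
On the way, in this order (a step that is already met when the one before it is completed fails the run):
1. the carrier is pressed down on its bed (at least 6 mm) by the fingers while its nose is still in front of the drag spring (value of joint bed above 0.006 m and x of carrier in the frame of nest below -0.028 m and contact force between the fingers and carrier above 3 N), for 0.05 s.
2. the carrier is home at the end stop, under the drag spring (x of carrier in the frame of nest above 0.032 m and value of joint drag_leaf above 0.05 rad), for 0.1 s.
At the end, for the whole second after the job is handed in: The carrier is at rest within 3.5 mm of the end stop, straight and level to 0.06 rad, under the drag spring (leaf raised by more than 0.05 rad), which keeps the bed more than 5 mm down (x of carrier in the frame of nest above 0.0315 m and value of joint bed above 0.005 m and value of joint drag_leaf above 0.05 rad and linear speed of carrier below 0.01 m/s and angle between the x axis of carrier and the x axis of nest, either way round below 0.06 rad and angle between carrier's own z axis and vertical below 0.06 rad); the robot touches nothing.
It fails at once if the carrier is lifted (more than 6 mm above its start height) or tipped out of its nest (z of carrier in the frame of nest above 0.035 m or angle between carrier's own z axis and vertical above 0.2 rad).
It fails at once if another thing is pushed more than 20 mm away (distance of any of loose_terminal_block, loose_screwdriver_b, loose_tape_black, loose_sensor_board, loose_side_cutters from where it was at the start of the episode above 0.02 m).
It also fails if it takes over 32 s, if anything falls off the work surface, if the arm or the gripper's body presses on something with over 40 N, if the wrist force passes 120 N, or if a joint passes its speed limit or range.

## Working session

There is one attempt and no reset: what is moved stays moved. The work goes in short steps, Python scripts to look and compute and a shell command to move; the robot and the scene stay as the last step left them, time stands still between calls to the robot, and variables do not carry over. Pictures are saved under pics/ and viewed, and the job is handed in when it is done.

```bash
mkdir -p pics; ls
cat > h.py <<'E'
import numpy as np,cv2
from workcell import bot,viewer
def K(p):
    h,w=p["pixels"].shape[:2];f=h/2/np.tan(np.radians(p["vertical_fov"])/2)
    return np.array([[f,0,p["cx"]],[0,f,p["cy"]],[0,0,1.]])
def ray(p,uv,T=None):
    u=cv2.undistortPoints(np.array(uv,float).reshape(-1,1,2),K(p),np.array(p["distortion"],float)).reshape(-1,2)
    d=np.c_[u,np.ones(len(u))]
    if "rvec" in p:
        R=cv2.Rodrigues(np.array(p["rvec"],float))[0];t=np.array(p["tvec"],float).ravel()
        return -R.T@t,d@R
    M=T@np.array(p["tool_from_camera"]);return M[:3,3],d@M[:3,:3].T
def atz(p,uv,z,T=None):
    c,d=ray(p,uv,T);return c+d*((z-c[2])/d[:,2])[:,None]
def proj(p,P):
    return cv2.projectPoints(np.array(P,float).reshape(-1,3),np.array(p["rvec"],float),np.array(p["tvec"],float),K(p),np.array(p["distortion"],float))[0].reshape(-1,2)
E
python3 - <<'E'
from h import *
s=bot.observe();print(s)
for n in ("top","side"):
    p=viewer.grab_frame(n);cv2.imwrite(f"pics/{n}1.png",p["pixels"])
    for t in ("nest","carrier","drag_leaf","bed"):
        try: print(n,t,[(round(r["score"],2),r["bbox"]) for r in viewer.outline_of(t,p)][:4])
        except Exception as e: print(n,t,e)
E
```

```text
pics
{'clock': 0.0, 'qpos': array([-1.21219167,  0.52203564, -0.03632849,  1.59997536,  0.02118415,
        1.02108814, -0.11279478]), 'qd': array([ 0.00032035, -0.00027911, -0.00109283, -0.00089021,  0.00127028,
       -0.00014574, -0.00132856]), 'joint_efforts': array([-8.97199898e-04, -9.27086735e+01,  1.97961241e+00, -3.69939423e+01,
        1.78074685e-02,  8.05913005e-03, -1.24053651e-05]), 'position': array([0.25975896, 0.56810954, 0.23072392]), 'tool_rot': array([-3.14047235e+00,  6.49130213e-05,  2.71277534e+00]), 'force': array([-0.29404613, -0.35005115, -0.45029816]), 'moment': array([-0.01204099, -0.05700635, -0.01798682]), 'grip_width': 0.08571449345227596}
top nest [(0.56, [293.7, 147.8, 348.1, 250.1])]
top carrier [(0.89, [233.0, 223.1, 267.5, 280.9]), (0.67, [308.4, 188.9, 335.2, 246.8])]
top drag_leaf []
top bed [(0.71, [306.2, 155.7, 331.0, 186.7])]
side nest [(0.7, [217.6, 187.0, 311.2, 220.4])]
side carrier [(0.81, [258.7, 186.8, 304.8, 207.2])]
side drag_leaf []
side bed [(0.55, [225.2, 195.6, 257.6, 201.8])]
```

Run:
```python
import cv2
a=cv2.imread("pics/top1.png");c=a[120:300,200:400];cv2.imwrite("pics/top1c.png",cv2.resize(c,(800,600) if 0 else (660,594),interpolation=cv2.INTER_CUBIC))
a=cv2.imread("pics/side1.png");c=a[160:260,190:340];cv2.imwrite("pics/side1c.png",cv2.resize(c,(795,530),interpolation=cv2.INTER_CUBIC))
```

```text
(no output)
```

View pics/top1.png

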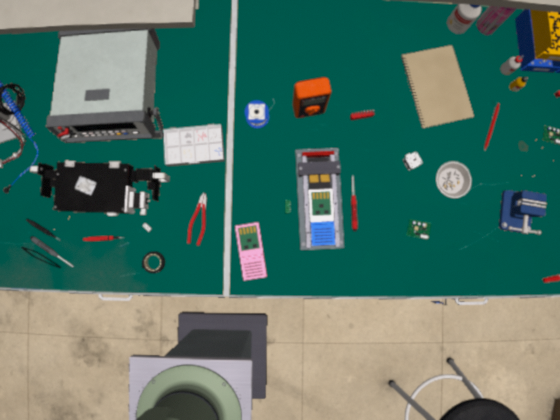

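View pics/top1c.png

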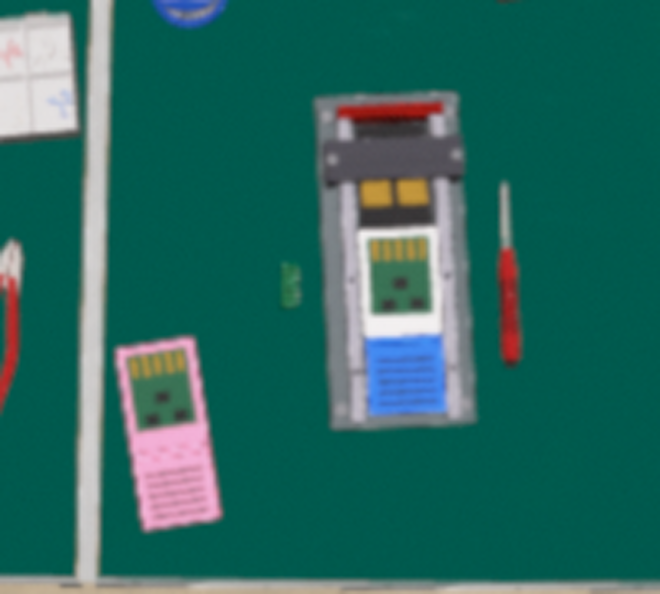

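View pics/side1c.png

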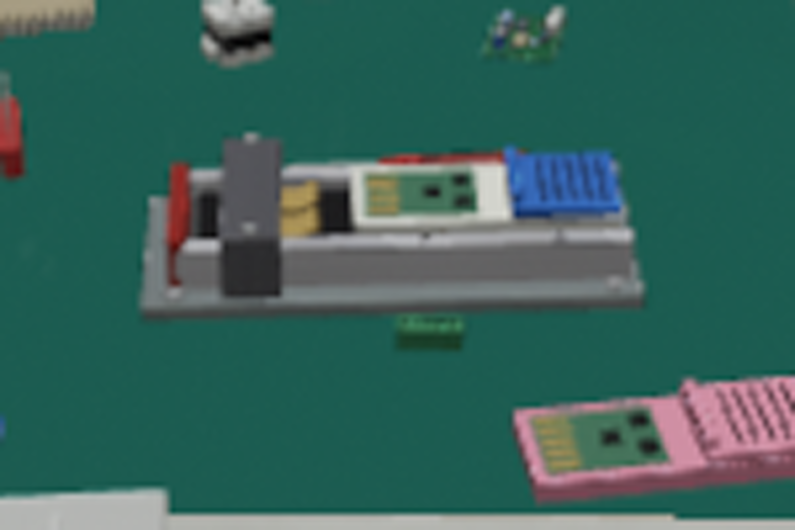

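White carrier in the nest at top px (321,218) is the one: white body, blue tail pad, seated between the rails. The pink look-alike at (251,251) lies loose on the bench and is not meant. Next I'll measure the nest and pad pose.

Run:
```python
from h import *
p=viewer.grab_frame("top");q=viewer.grab_frame("side")
o=lambda x,y:(200+(x+.5)/3.3-.5,120+(y+.5)/3.3-.5)
print("base corners top z=.01",np.round(atz(p,[o(315,97),o(457,92),o(475,422),o(332,428)],.010),4))
for z in (.02,): pass
# blue ridge/pad mask
for n,pp in (("top",p),("side",q)):
    b=pp["pixels"].astype(int);m=(b[...,0]>150)&(b[...,0]-b[...,2]>80)
    lab=cv2.connectedComponentsWithStats(m.astype(np.uint8))
    for i in range(1,lab[0]):
        if lab[2][i][4]>60: print(n,lab[2][i],lab[3][i])
    l=lab[1][int(235 if n=="top" else 195),int(323 if n=="top" else 297)]
    ys,xs=np.where(lab[1]==l); box=cv2.boxPoints(cv2.minAreaRect(np.c_[xs,ys].astype(np.float32)))
    print(n,box,"\n",np.round(atz(pp,box,.047),4))
# white carrier nose corners z=.041
print("nose",np.round(atz(p,[o(359,229),o(439,224),o(443,333),o(364,338)],.041),4))
s=lambda x,y:(190+(x+.5)/5.3-.5,160+(y+.5)/5.3-.5)
print("side base z=0: near BL, near BR",np.round(atz(q,[s(142,318),s(641,306)],0),4))
print("side bridge near top edge z=.048",np.round(atz(q,[s(221,143),s(282,140)],.048),4))
```

```text
base corners top z=.01 [[ 0.694  -0.2648  0.01  ]
 [ 0.6997 -0.3775  0.01  ]
 [ 0.4394 -0.3914  0.01  ]
 [ 0.4337 -0.2803  0.01  ]]
top [533  59  19   8  90] [541.57777778  62.87777778]
top [245 105  24  23 181] [257.03867403 117.53038674]
top [311 222  24  24 548] [322.42335766 233.20620438]
top [[311. 222.]
 [334. 222.]
 [334. 245.]
 [311. 245.]] 
 [[ 0.5018 -0.3047  0.047 ]
 [ 0.5025 -0.362   0.047 ]
 [ 0.4454 -0.3622  0.047 ]
 [ 0.4449 -0.3051  0.047 ]]
side [285 188  22  11 148] [295.25       193.56081081]
side [[-1.2828176e-14  0.0000000e+00]
 [ 5.5900000e+02  0.0000000e+00]
 [ 5.5900000e+02  4.1900000e+02]
 [ 0.0000000e+00  4.1900000e+02]] 
 [[ 3.8469 -4.9551  0.047 ]
 [-2.8684 -5.0525  0.047 ]
 [ 0.0517  0.4083  0.047 ]
 [ 0.9889  0.4172  0.047 ]]
nose [[ 0.585  -0.2982  0.041 ]
 [ 0.5897 -0.3593  0.041 ]
 [ 0.5064 -0.3625  0.041 ]
 [ 0.502  -0.3025  0.041 ]]
side base z=0: near BL, near BR [[ 0.6952 -0.2713  0.    ]
 [ 0.4345 -0.2855  0.    ]]
side bridge near top edge z=.048 [[ 0.66   -0.3723  0.048 ]
 [ 0.6269 -0.3759  0.048 ]]
```

```bash
python3 -m creep '[{"tx":-40,"ty":-32,"tz":-10,"rz":8,"hand":1},{"tx":-80,"ty":-65,"tz":-20,"rz":16,"hand":1},{"tx":-120,"ty":-98,"tz":-30,"rz":24,"hand":1},{"tx":-158,"ty":-130,"tz":-40,"rz":32,"hand":1},{"tx":-198,"ty":-162,"tz":-50,"rz":40,"hand":1},{"tx":-238,"ty":-195,"tz":-50,"rz":48,"hand":1},{"tx":-277,"ty":-228,"tz":-50,"rz":56,"hand":1},{"tx":-316,"ty":-260,"tz":-50,"rz":64,"hand":1}]' 60
python3 -c "
from h import *
s=bot.observe();print(s['position'],s['tool_rot'],s['qpos'],s['force'])
y=s['tool_rot'][2]
for t in ((.46,-.1),(.484,-.333)):
  d=np.array(t)-s['position'][:2];print(t,d@[np.cos(y),np.sin(y)],d@[np.sin(y),-np.cos(y)],np.degrees(y-.055))"
```

```text
[0.25988656 0.568412   0.23129681] [-3.14157889e+00  2.56265636e-05  2.71277094e+00] [-1.21221136  0.52141331 -0.03629712  1.59946016  0.02122837  1.0211204
 -0.11280544] [ 0.04276536 -0.11190453 -0.36492006]
(0.46, -0.1) -0.4599198063673053 -0.5246844451265079 152.27905759441455
(0.484, -0.333) -0.5786280399584599 -0.7266085776061793 152.27905759441455schema error: expected keys rx, ry, rz, tx, ty, tz, hand
```

```bash
python3 -m creep '[{"rx":0,"ry":0,"tx":-40,"ty":-32,"tz":-10,"rz":8,"hand":1},{"rx":0,"ry":0,"tx":-80,"ty":-65,"tz":-20,"rz":16,"hand":1},{"rx":0,"ry":0,"tx":-120,"ty":-98,"tz":-30,"rz":24,"hand":1},{"rx":0,"ry":0,"tx":-158,"ty":-130,"tz":-40,"rz":32,"hand":1},{"rx":0,"ry":0,"tx":-198,"ty":-162,"tz":-50,"rz":40,"hand":1},{"rx":0,"ry":0,"tx":-238,"ty":-195,"tz":-50,"rz":48,"hand":1},{"rx":0,"ry":0,"tx":-277,"ty":-228,"tz":-50,"rz":56,"hand":1},{"rx":0,"ry":0,"tx":-316,"ty":-260,"tz":-50,"rz":64,"hand":1}]' 60
cat > st.py <<'E'
from h import *
s=bot.observe();print(s['clock'],s['position'],s['tool_rot'],s['qpos'],s['force'],s['grip_width'])
y=s['tool_rot'][2]
for t in ((.46,-.1),(.484,-.333)):
  d=np.array(t)-s['position'][:2];print(t,d@[np.cos(y),np.sin(y)],d@[np.sin(y),-np.cos(y)],np.degrees(y-.055))
E
python3 st.py
```

```text
clock: 1.4
position: [0.4336, 0.2112, 0.2817]
tool_rot: [3.141, -0.001, 1.59]
force: [1.4, -0.8, 0.2]
grip_width: -0.0004
1.4 [0.43358905 0.21120591 0.28172109] [ 3.14094910e+00 -7.76105946e-04  1.59017897e+00] [-0.84643627  0.24248891  0.32821557  1.91502588 -0.09269563  0.99757796
 -0.45749173] [ 1.42180087 -0.78082413  0.20228626] -0.0004383460779187945
(0.46, -0.1) -0.31165933480716884 0.020374370887080613 87.95927556123208
(0.484, -0.333) -0.5450807228949525 0.0398539905746491 87.95927556123208
```

```bash
python3 -m creep '[{"rx":0,"ry":0,"tx":-45,"ty":3,"tz":0,"rz":8,"hand":1},{"rx":0,"ry":0,"tx":-90,"ty":6,"tz":0,"rz":16,"hand":1},{"rx":0,"ry":0,"tx":-135,"ty":9,"tz":0,"rz":24,"hand":1},{"rx":0,"ry":0,"tx":-180,"ty":12,"tz":0,"rz":32,"hand":1},{"rx":0,"ry":0,"tx":-225,"ty":15,"tz":0,"rz":40,"hand":1},{"rx":0,"ry":0,"tx":-270,"ty":18,"tz":0,"rz":48,"hand":1},{"rx":0,"ry":0,"tx":-315,"ty":22,"tz":0,"rz":56,"hand":1},{"rx":0,"ry":0,"tx":-360,"ty":26,"tz":0,"rz":64,"hand":1}]'
python3 st.py
```

```text
clock: 2.2
position: [0.468, -0.1479, 0.2816]
tool_rot: [3.141, -0.001, 0.474]
force: [1.0, 1.0, 1.1]
grip_width: 0.0002
2.2 [ 0.46803091 -0.14792384  0.28163874] [ 3.14139739e+00 -9.55869545e-04  4.73500871e-01] [-0.37593631  0.3063091   0.71220534  1.90777621 -0.23539226  1.01068431
 -0.65793882] [1.01379231 0.95188526 1.06387957] 0.00023836401611475503
(0.46, -0.1) 0.014706168766412406 -0.046313269364505076 23.978333654735724
(0.484, -0.333) -0.07018348660886964 0.17199556327921975 23.978333654735724
```

```bash
python3 -m creep '[{"rx":0,"ry":0,"tx":-16,"ty":38,"tz":10,"rz":8,"hand":1},{"rx":0,"ry":0,"tx":-32,"ty":76,"tz":30,"rz":16,"hand":1},{"rx":0,"ry":0,"tx":-48,"ty":114,"tz":60,"rz":21,"hand":1},{"rx":0,"ry":0,"tx":-64,"ty":150,"tz":90,"rz":21,"hand":1},{"rx":0,"ry":0,"tx":-66,"ty":162,"tz":120,"rz":21,"hand":1},{"rx":0,"ry":0,"tx":-66,"ty":162,"tz":140,"rz":21,"hand":1},{"rx":0,"ry":0,"tx":-66,"ty":162,"tz":150,"rz":21,"hand":1},{"rx":0,"ry":0,"tx":-66,"ty":162,"tz":150,"rz":21,"hand":1}]'
python3 st.py
python3 - <<'E'
from h import *
from scipy.spatial.transform import Rotation as Ro
for n in ("top","side","wrist"):
    s=bot.observe();p=viewer.grab_frame(n);im=p["pixels"]
    if n=="wrist":
        T=np.eye(4);T[:3,:3]=Ro.from_euler("xyz",s["tool_rot"]).as_matrix();T[:3,3]=s["position"]
        np.save("wT.npy",T);import pickle;pickle.dump(p,open("w.pkl","wb"))
    elif n=="top": im=cv2.resize(im[120:300,200:400],(660,594),interpolation=3)
    else: im=cv2.resize(im[130:260,190:340],(675,585),interpolation=3)
    cv2.imwrite(f"pics/{n}2.png",im)
E
```

```text
clock: 3.0
position: [0.4838, -0.3199, 0.1306]
tool_rot: [-3.141, 0.001, 0.112]
force: [0.3, 0.6, 0.9]
grip_width: 0.0002
3.0 [ 0.48379691 -0.31991609  0.13055231] [-3.14073102e+00  1.24839575e-03  1.12472247e-01] [ 0.05627568  0.67497165  0.63358836  1.83130973 -0.53374286  0.81383643
 -0.49519904] [0.28789187 0.64393216 0.93541014] 0.0002164175184328686
(0.46, -0.1) 0.0010357843603607533 -0.22119743821559826 3.292917198130583
(0.484, -0.333) -0.0012666731897089812 0.01302403537132573 3.292917198130583
```

View pics/wrist2.png

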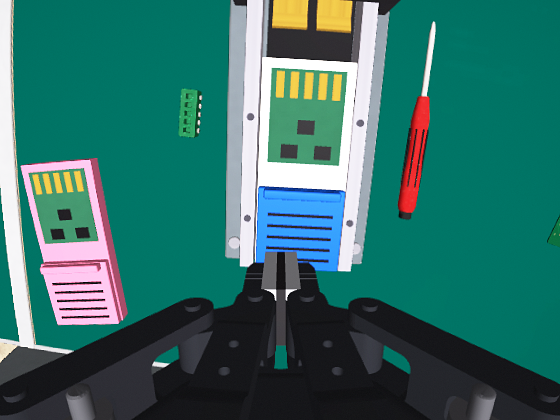

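View pics/side2.png

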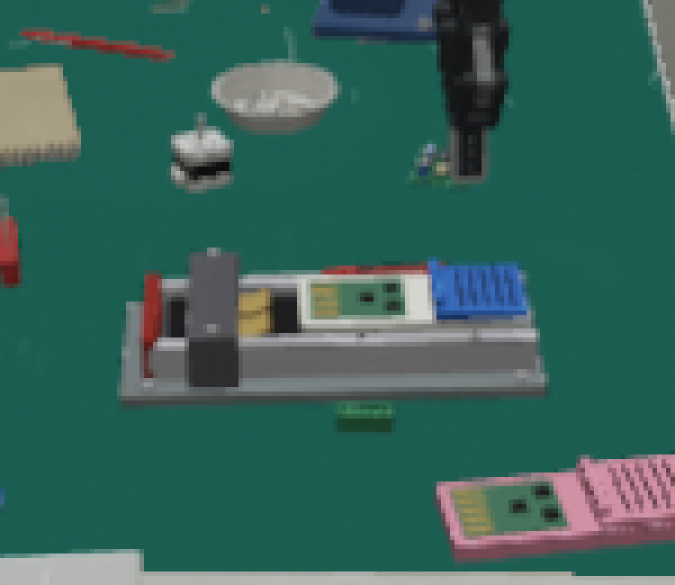

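Run:
```python
from h import *
import pickle
p=pickle.load(open("w.pkl","rb"));T=np.load("wT.npy")
f=lambda n,uv,z:print(n,np.round(atz(p,uv,z,T),4).tolist())
f("nose",[(262,57),(357,66)],.041)
f("ridge front top",[(260,187),(344,191)],.054)
f("ridge rear",[(259,198),(344,203)],.047)
f("pad rear",[(255,262),(340,271)],.047)
f("rail L outer top",[(250,0),(241,265)],.035)
f("rail R outer top",[(388,0),(351,271)],.035)
f("lip",[(270,27),(353,34)],.036)
im=p["pixels"][40:290,210:400];cv2.imwrite("pics/w2c.png",cv2.resize(im,None,fx=2.4,fy=2.4,interpolation=3))
```

```text
nose [[0.5851, -0.2986, 0.041], [0.5869, -0.3586, 0.041]]
ridge front top [[0.5051, -0.3062, 0.054], [0.5086, -0.3601, 0.054]]
ridge rear [[0.4961, -0.306, 0.047], [0.4991, -0.3629, 0.047]]
pad rear [[0.4499, -0.3077, 0.047], [0.4497, -0.3682, 0.047]]
rail L outer top [[0.6195, -0.2871, 0.035], [0.4409, -0.2973, 0.035]]
rail R outer top [[0.6306, -0.3734, 0.035], [0.4452, -0.3793, 0.035]]
lip [[0.6045, -0.3014, 0.036], [0.6068, -0.3541, 0.036]]
```

View pics/w2c.png

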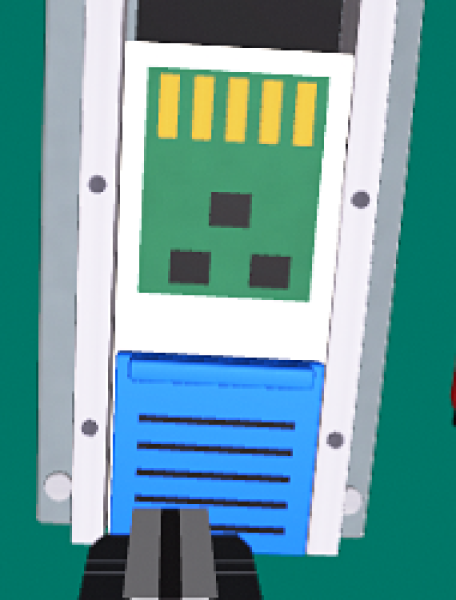

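```bash
cat > st2.py <<'E'
from h import *
s=bot.observe();print(s['clock'],s['position'],s['tool_rot'],s['force'])
y=s['tool_rot'][2]
for t in ((.478,-.3345),(.567,-.3285)):
  d=np.array(t)-s['position'][:2];print(t,np.round(1000*d@[np.cos(y),np.sin(y)],1),np.round(1000*d@[np.sin(y),-np.cos(y)],1),np.degrees(y-.055))
E
python3 st2.py
```

```text
3.15 [ 0.48472581 -0.32030624  0.13249218] [ 3.14089256e+00 -1.41975838e-03  1.12810938e-01] [ 0.75228024  0.35650241 -0.47509811]
(0.478, -0.3345) -8.3 13.3 3.312322777965306
(0.567, -0.3285) 80.8 17.4 3.312322777965306
```

```bash
python3 -m creep '[{"rx":0,"ry":0,"tx":-8,"ty":13,"tz":20,"rz":3.3,"hand":1},{"rx":0,"ry":0,"tx":-8,"ty":13,"tz":45,"rz":3.3,"hand":1},{"rx":0,"ry":0,"tx":-8,"ty":13,"tz":65,"rz":3.3,"hand":1},{"rx":0,"ry":0,"tx":-8,"ty":13,"tz":77,"rz":3.3,"hand":1},{"rx":0,"ry":0,"tx":-8,"ty":13,"tz":77,"rz":3.3,"hand":1},{"rx":0,"ry":0,"tx":-8,"ty":13,"tz":77,"rz":3.3,"hand":1}]'
python3 st2.py
python3 - <<'E'
from h import *
for n in ("wrist","side"):
    p=viewer.grab_frame(n);im=p["pixels"]
    im=im[40:340,110:460] if n=="wrist" else im[150:230,210:330]
    cv2.imwrite(f"pics/{n}3.png",cv2.resize(im,None,fx=600/im.shape[1],fy=600/im.shape[1],interpolation=3))
E
```

```text
clock: 3.75
position: [0.4781, -0.3344, 0.0553]
tool_rot: [3.141, -0.001, 0.055]
force: [-0.3, -1.0, -0.1]
grip_width: -0.0002
3.75 [ 0.47806787 -0.33444264  0.05529828] [ 3.14096158e+00 -8.83236169e-04  5.47856383e-02] [-0.29232025 -0.97282305 -0.13606972]
(0.478, -0.3345) -0.1 0.1 -0.012282021001412055
(0.567, -0.3285) 89.1 -1.1 -0.012282021001412055
```

View pics/wrist3.png

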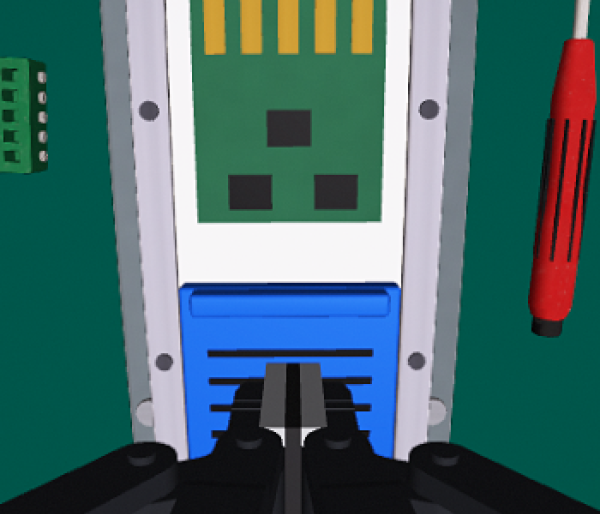

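View pics/side3.png

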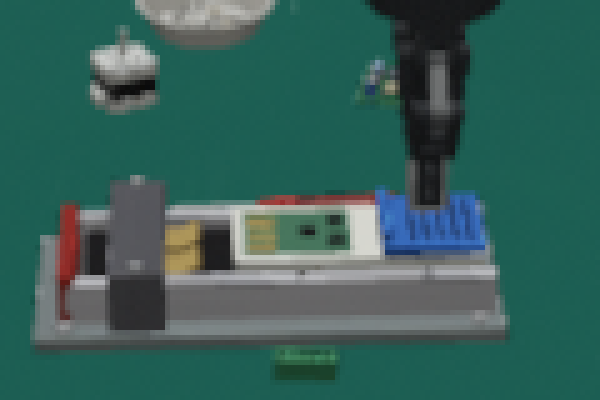

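Fingers are centred over the pad, at wrist crop (293,370), with the ridge ahead at row 300. Now pressing down.

```bash
python3 -m creep '[{"rx":0,"ry":0,"tx":0,"ty":0,"tz":5,"rz":0,"hand":1},{"rx":0,"ry":0,"tx":0,"ty":0,"tz":9,"rz":0,"hand":1},{"rx":0,"ry":0,"tx":0,"ty":0,"tz":13,"rz":0,"hand":1},{"rx":0,"ry":0,"tx":0,"ty":0,"tz":16,"rz":0,"hand":1},{"rx":0,"ry":0,"tx":0,"ty":0,"tz":18,"rz":0,"hand":1},{"rx":0,"ry":0,"tx":0,"ty":0,"tz":18,"rz":0,"hand":1}]'
python3 st2.py
```

```text
clock: 4.45
position: [0.4779, -0.3345, 0.0375]
tool_rot: [-3.141, -0.001, 0.054]
force: [-5.0, 5.7, 31.5]
grip_width: 0.0001
4.45 [ 0.47793374 -0.33452487  0.03753819] [-3.14145054e+00 -1.42532989e-03  5.42357671e-02] [-5.00652259  5.73120635 31.5287723 ]
(0.478, -0.3345) 0.1 -0.0 -0.04378732121069374
(0.567, -0.3285) 89.3 -1.2 -0.04378732121069374
```

```bash
python3 -m creep '[{"rx":0,"ry":0,"tx":3,"ty":0,"tz":0,"rz":0,"hand":1},{"rx":0,"ry":0,"tx":7,"ty":0,"tz":0,"rz":0,"hand":1},{"rx":0,"ry":0,"tx":11,"ty":0,"tz":0,"rz":0,"hand":1},{"rx":0,"ry":0,"tx":15,"ty":0,"tz":0,"rz":0,"hand":1},{"rx":0,"ry":0,"tx":19,"ty":0,"tz":0,"rz":0,"hand":1},{"rx":0,"ry":0,"tx":23,"ty":0,"tz":0,"rz":0,"hand":1}]'
python3 st2.py
python3 - <<'E'
from h import *
for n in ("wrist","side"):
    p=viewer.grab_frame(n);im=p["pixels"]
    im=im[0:300,110:460] if n=="wrist" else im[150:230,210:330]
    cv2.imwrite(f"pics/{n}4.png",cv2.resize(im,None,fx=600/im.shape[1],fy=600/im.shape[1],interpolation=3))
E
```

```text
clock: 5.05
position: [0.4985, -0.3346, 0.0376]
tool_rot: [3.141, 0.002, 0.052]
force: [-20.7, 1.0, 39.0]
grip_width: -0.0002
5.05 [ 0.49849633 -0.33456278  0.03762903] [3.14092855e+00 1.82119444e-03 5.24903396e-02] [-20.71488052   1.00072258  39.00501029]
(0.478, -0.3345) -20.5 -1.1 -0.14379294610443788
(0.567, -0.3285) 68.7 -2.5 -0.14379294610443788
```

View pics/wrist4.png

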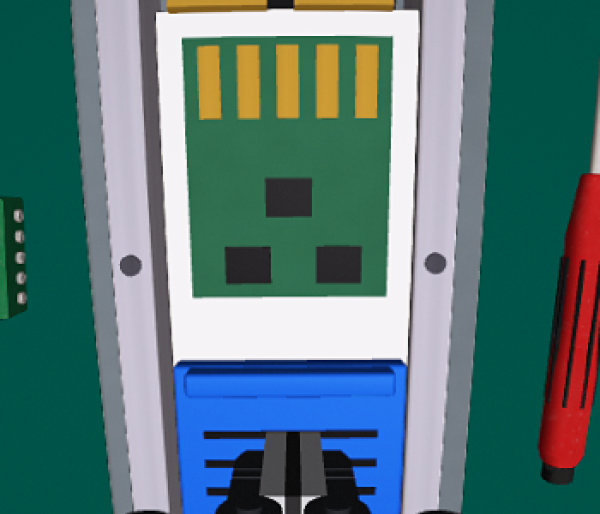

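View pics/side4.png

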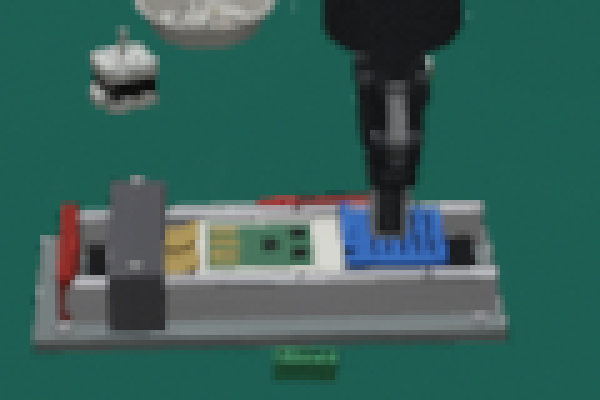

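```bash
python3 -m creep '[{"rx":0,"ry":0,"tx":4,"ty":-0.3,"tz":0,"rz":0,"hand":1},{"rx":0,"ry":0,"tx":8,"ty":-0.5,"tz":0,"rz":0,"hand":1},{"rx":0,"ry":0,"tx":12,"ty":-0.5,"tz":0,"rz":0,"hand":1},{"rx":0,"ry":0,"tx":16,"ty":-0.5,"tz":0,"rz":0,"hand":1},{"rx":0,"ry":0,"tx":20,"ty":-0.5,"tz":0,"rz":0,"hand":1}]'
python3 st2.py
python3 - <<'E'
from h import *
for n in ("wrist","side"):
    p=viewer.grab_frame(n);im=p["pixels"]
    im=im[0:300,110:460] if n=="wrist" else im[150:230,210:330]
    cv2.imwrite(f"pics/{n}5.png",cv2.resize(im,None,fx=600/im.shape[1],fy=600/im.shape[1],interpolation=3))
E
```

```text
clock: 5.65
position: [0.5174, -0.3337, 0.0377]
tool_rot: [3.14, 0.003, 0.052]
force: [-46.9, -0.0, 51.9]
grip_width: 0.0001
5.65 [ 0.51737047 -0.33365297  0.03769611] [3.14049184 0.00332931 0.05196808] [-4.68796160e+01 -3.07250504e-02  5.19033311e+01]
(0.478, -0.3345) -39.4 -1.2 -0.1737161785544743
(0.567, -0.3285) 49.8 -2.6 -0.1737161785544743
```

View pics/wrist5.png

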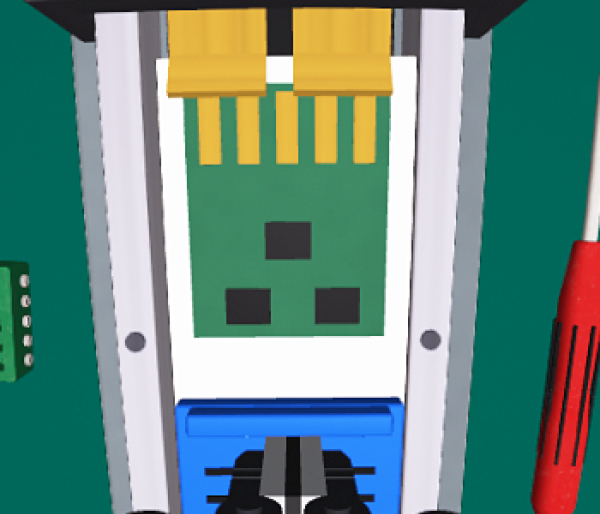

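View pics/side5.png

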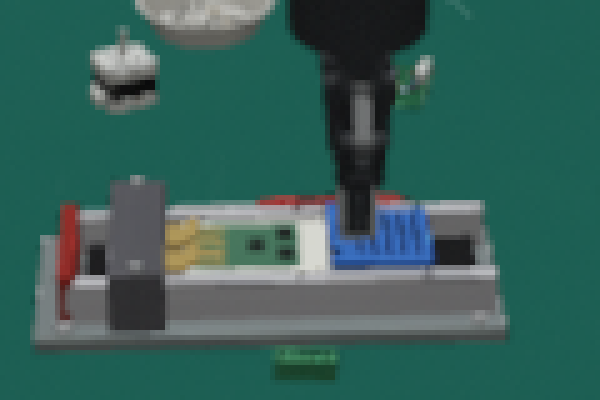

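```bash
python3 st2.py; python3 -m creep '[{"rx":0,"ry":0,"tx":2,"ty":0,"tz":-0.5,"rz":0,"hand":1},{"rx":0,"ry":0,"tx":4,"ty":0,"tz":-0.5,"rz":0,"hand":1},{"rx":0,"ry":0,"tx":6,"ty":0,"tz":-0.5,"rz":0,"hand":1}]'
python3 st2.py
```

```text
5.75 [ 0.51705768 -0.33367201  0.03770411] [3.14071803 0.00384968 0.05180218] [-27.09255324  -0.49760142  42.2122298 ]
(0.478, -0.3345) -39.0 -1.2 -0.1832218398967395
(0.567, -0.3285) 50.1 -2.6 -0.1832218398967395
clock: 6.05
position: [0.5212, -0.3334, 0.0379]
tool_rot: [-3.141, 0.006, 0.05]
force: [-21.1, -0.2, 31.7]
grip_width: 0.0001
6.05 [ 0.52122316 -0.33343485  0.03786104] [-3.14144058  0.00616199  0.05040526] [-21.11778256  -0.24903524  31.7095412 ]
(0.478, -0.3345) -43.2 -1.1 -0.26325938539827975
(0.567, -0.3285) 46.0 -2.6 -0.26325938539827975
```

```bash
python3 -m creep '[{"rx":0,"ry":0,"tx":4,"ty":-0.3,"tz":0,"rz":0,"hand":1},{"rx":0,"ry":0,"tx":8,"ty":-0.4,"tz":0,"rz":0,"hand":1},{"rx":0,"ry":0,"tx":12,"ty":-0.5,"tz":0,"rz":0,"hand":1},{"rx":0,"ry":0,"tx":16,"ty":-0.5,"tz":0,"rz":0,"hand":1},{"rx":0,"ry":0,"tx":20,"ty":-0.5,"tz":0,"rz":0,"hand":1},{"rx":0,"ry":0,"tx":24,"ty":-0.5,"tz":0,"rz":0,"hand":1}]'
python3 st2.py
python3 - <<'E'
from h import *
for n in ("wrist","side"):
    p=viewer.grab_frame(n);im=p["pixels"]
    im=im[0:300,110:460] if n=="wrist" else im[150:230,210:330]
    cv2.imwrite(f"pics/{n}6.png",cv2.resize(im,None,fx=600/im.shape[1],fy=600/im.shape[1],interpolation=3))
E
```

```text
clock: 6.65
position: [0.5479, -0.3313, 0.0379]
tool_rot: [3.14, 0.003, 0.052]
force: [-20.7, -1.0, 30.5]
grip_width: 0.0002
6.65 [ 0.54790258 -0.3313218   0.03791241] [3.14046105e+00 2.81038075e-03 5.23134881e-02] [-20.73943817  -1.01475983  30.54210689]
(0.478, -0.3345) -70.0 -0.5 -0.15392579344111187
(0.567, -0.3285) 19.2 -1.8 -0.15392579344111187
```

View pics/wrist6.png

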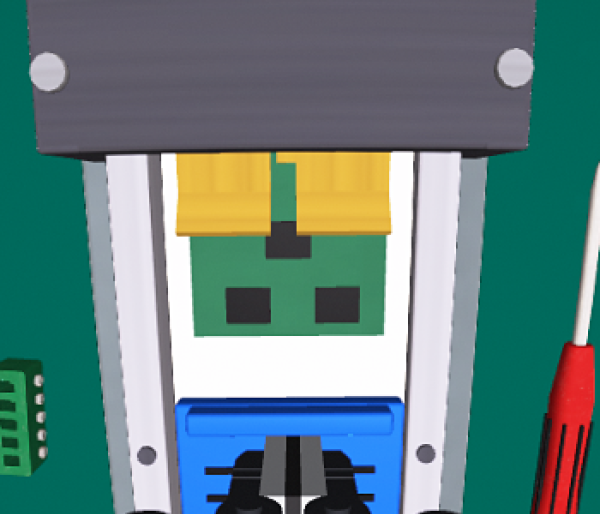

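View pics/side6.png

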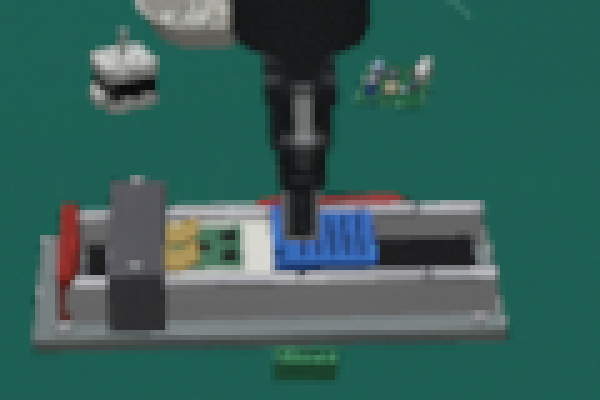

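```bash
python3 -m creep '[{"rx":0,"ry":0,"tx":4,"ty":0,"tz":0,"rz":0,"hand":1},{"rx":0,"ry":0,"tx":8,"ty":0,"tz":0,"rz":0,"hand":1},{"rx":0,"ry":0,"tx":11,"ty":0,"tz":0,"rz":0,"hand":1},{"rx":0,"ry":0,"tx":14,"ty":0,"tz":0,"rz":0,"hand":1}]'
python3 st2.py
python3 -m creep '[{"rx":0,"ry":0,"tx":1.5,"ty":0,"tz":0,"rz":0,"hand":1},{"rx":0,"ry":0,"tx":3,"ty":0,"tz":0,"rz":0,"hand":1}]'
```

```text
clock: 7.15
position: [0.5619, -0.3306, 0.0379]
tool_rot: [3.14, 0.003, 0.052]
force: [-19.8, -0.4, 30.2]
grip_width: 0.0003
7.15 [ 0.56193777 -0.33058396  0.03793862] [3.14043366e+00 2.76084271e-03 5.23705624e-02] [-19.76943845  -0.44811166  30.20117636]
(0.478, -0.3345) -84.0 -0.5 -0.15065567524331216
(0.567, -0.3285) 5.2 -1.8 -0.15065567524331216
clock: 7.35
position: [0.5649, -0.3304, 0.0379]
tool_rot: [3.14, 0.003, 0.052]
force: [-20.2, -0.6, 30.2]
grip_width: -0.0
```

```bash
python3 -m creep '[{"rx":0,"ry":0,"tx":1,"ty":0,"tz":0,"rz":0,"hand":1},{"rx":0,"ry":0,"tx":2,"ty":0,"tz":0,"rz":0,"hand":1}]'
python3 - <<'E'
from h import *
for n in ("wrist","top"):
    p=viewer.grab_frame(n);im=p["pixels"]
    im=im[0:300,110:460] if n=="wrist" else im[135:255,270:370]
    cv2.imwrite(f"pics/{n}7.png",cv2.resize(im,None,fx=500/im.shape[1],fy=500/im.shape[1],interpolation=3))
E
```

```text
clock: 7.55
position: [0.5669, -0.3303, 0.0379]
tool_rot: [3.14, 0.003, 0.052]
force: [-20.0, -1.6, 29.9]
grip_width: -0.0001
```

View pics/wrist7.png

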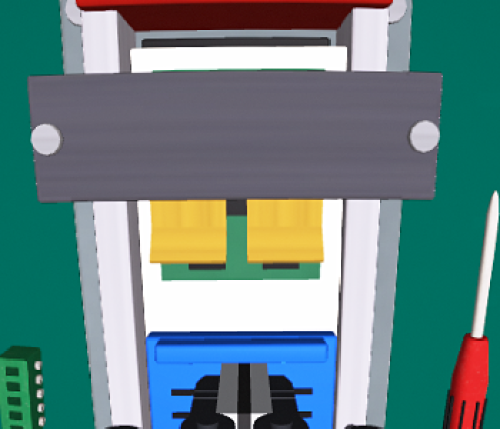

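View pics/top7.png

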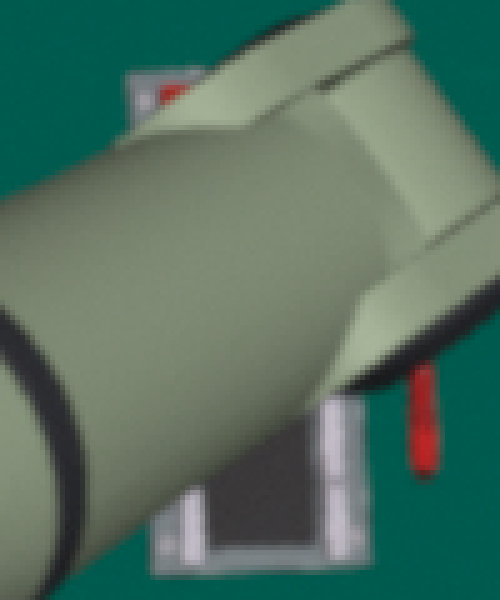

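```bash
python3 -m creep '[{"rx":0,"ry":0,"tx":2,"ty":0,"tz":0,"rz":0,"hand":1},{"rx":0,"ry":0,"tx":4,"ty":0,"tz":0,"rz":0,"hand":1}]'
python3 -m creep '[{"rx":0,"ry":0,"tx":1,"ty":0,"tz":0,"rz":0,"hand":1},{"rx":0,"ry":0,"tx":2,"ty":0,"tz":0,"rz":0,"hand":1}]'
python3 - <<'E'
from h import *
for n in ("wrist",):
    p=viewer.grab_frame(n);im=p["pixels"]
    im=im[0:300,110:460]
    cv2.imwrite(f"pics/{n}8.png",cv2.resize(im,None,fx=500/im.shape[1],fy=500/im.shape[1],interpolation=3))
E
```

```text
clock: 7.85
position: [0.5709, -0.3301, 0.0379]
tool_rot: [3.14, 0.003, 0.052]
force: [-19.6, -2.1, 28.5]
grip_width: -0.0003
clock: 8.05
position: [0.5729, -0.33, 0.0379]
tool_rot: [3.14, 0.003, 0.052]
force: [-19.7, -1.1, 29.7]
grip_width: -0.0002
```

View pics/wrist8.png

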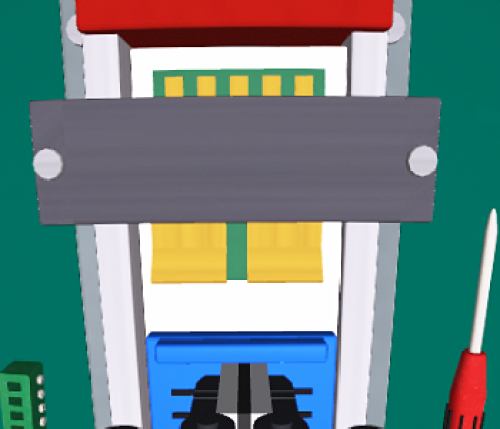

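```bash
python3 -m creep '[{"rx":0,"ry":0,"tx":1,"ty":0,"tz":0,"rz":0,"hand":1},{"rx":0,"ry":0,"tx":2,"ty":0,"tz":0,"rz":0,"hand":1}]'
python3 -m creep '[{"rx":0,"ry":0,"tx":1,"ty":0,"tz":0,"rz":0,"hand":1},{"rx":0,"ry":0,"tx":1.5,"ty":0,"tz":0,"rz":0,"hand":1}]'
python3 - <<'E'
from h import *
for n in ("wrist",):
    p=viewer.grab_frame(n);im=p["pixels"]
    im=im[0:300,110:460]
    cv2.imwrite(f"pics/{n}9.png",cv2.resize(im,None,fx=500/im.shape[1],fy=500/im.shape[1],interpolation=3))
E
```

```text
clock: 8.3
position: [0.5748, -0.3299, 0.0379]
tool_rot: [3.14, 0.003, 0.052]
force: [-19.9, -1.4, 29.4]
grip_width: -0.0003
clock: 8.5
position: [0.576, -0.3298, 0.0379]
tool_rot: [3.141, 0.004, 0.052]
force: [-23.1, 0.6, 32.9]
grip_width: 0.0001
```

View pics/wrist9.png

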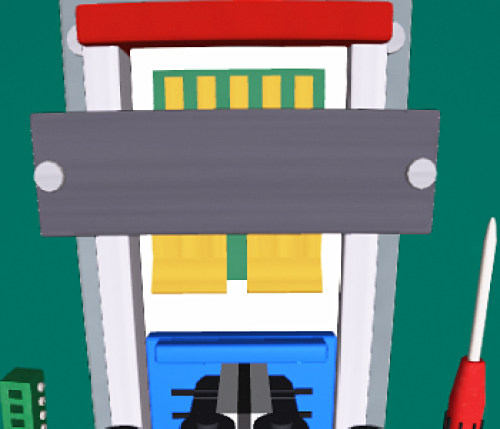

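```bash
python3 -m creep '[{"rx":0,"ry":0,"tx":1,"ty":0,"tz":0,"rz":0,"hand":1},{"rx":0,"ry":0,"tx":1,"ty":0,"tz":0,"rz":0,"hand":1}]'
python3 - <<'E'
from h import *
for n in ("wrist",):
    p=viewer.grab_frame(n);im=p["pixels"]
    im=im[0:300,110:460]
    cv2.imwrite(f"pics/{n}10.png",cv2.resize(im,None,fx=500/im.shape[1],fy=500/im.shape[1],interpolation=3))
E
```

```text
clock: 8.75
position: [0.5761, -0.3298, 0.0379]
tool_rot: [3.141, 0.005, 0.052]
force: [-27.7, -0.0, 35.3]
grip_width: 0.0
```

View pics/wrist10.png

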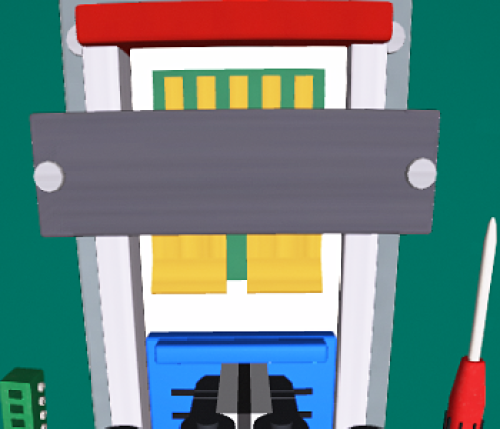

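```bash
python3 -m creep '[{"rx":0,"ry":0,"tx":-0.3,"ty":0,"tz":-0.3,"rz":0,"hand":1},{"rx":0,"ry":0,"tx":-0.5,"ty":0,"tz":-0.8,"rz":0,"hand":1},{"rx":0,"ry":0,"tx":-0.5,"ty":0,"tz":-1.6,"rz":0,"hand":1},{"rx":0,"ry":0,"tx":-0.5,"ty":0,"tz":-3,"rz":0,"hand":1},{"rx":0,"ry":0,"tx":-0.5,"ty":0,"tz":-6,"rz":0,"hand":1},{"rx":0,"ry":0,"tx":-0.5,"ty":0,"tz":-12,"rz":0,"hand":1},{"rx":0,"ry":0,"tx":-0.5,"ty":0,"tz":-30,"rz":0,"hand":1},{"rx":0,"ry":0,"tx":-0.5,"ty":0,"tz":-60,"rz":0,"hand":1}]'
python3 - <<'E'
from h import *
for n in ("wrist","side"):
    s=bot.observe();p=viewer.grab_frame(n);im=p["pixels"]
    if n=="wrist":
        import pickle;from scipy.spatial.transform import Rotation as Ro
        T=np.eye(4);T[:3,:3]=Ro.from_euler("xyz",s["tool_rot"]).as_matrix();T[:3,3]=s["position"]
        np.save("wT.npy",T);pickle.dump(p,open("w.pkl","wb"))
    im=im if n=="wrist" else im[150:230,210:330]
    cv2.imwrite(f"pics/{n}11.png",cv2.resize(im,None,fx=600/im.shape[1],fy=600/im.shape[1],interpolation=3))
E
```

```text
clock: 9.6
position: [0.579, -0.3272, 0.0968]
tool_rot: [-3.141, 0.002, 0.055]
force: [0.8, 0.5, 1.0]
grip_width: -0.0002
```

View pics/wrist11.png

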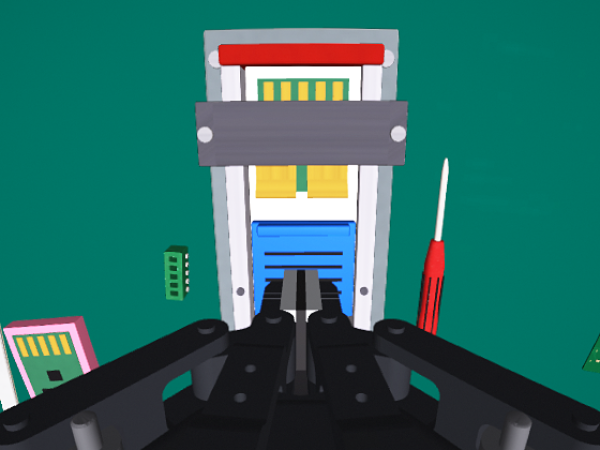

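View pics/side11.png

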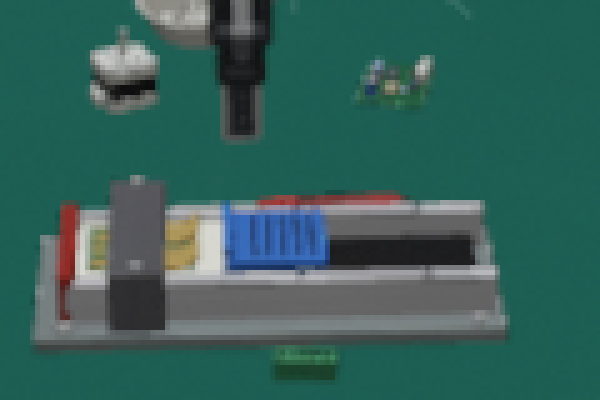

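Run:
```python
from h import *
import pickle
q=viewer.grab_frame("side")
c,s=np.cos(.055),np.sin(.055)
W=lambda x,y,z:(.567+c*x-s*y,-.3285+s*x+c*y,z)
for dz in (0,.004,.009):
    z=.038+dz
    print(dz,np.round(proj(q,[W(-.038,.029,z),W(-.038,-.029,z),W(.014,-.029,z),W(.020,.029,z+.007),W(.02,-.029,z+.007)]),1).tolist())
im=q["pixels"][180:215,210:300].copy();im=cv2.resize(im,None,fx=8.5,fy=8.5,interpolation=3)
for dz,col in ((0,(255,255,255)),(.004,(0,255,255))):
    z=.038+dz
    for P in proj(q,[W(-.038,.029,z),W(-.038,-.029,z),W(.020,.029,z+.007),W(.02,-.029,z+.007),W(.105,.03,z-.006),W(.105,-.03,z-.006)]):
        cv2.circle(im,(int((P[0]-210+.5)*8.5),int((P[1]-180+.5)*8.5)),4,col,1)
cv2.imwrite("pics/chk.png",im)
p=pickle.load(open("w.pkl","rb"));T=np.load("wT.npy");k=560/600
# ridge front edge & nose at red, wrist
for n,uv,z in (("ridge front",[(252,222),(355,222)],.045),("pad/white nose",[(247,67),(360,67)],.032),("stop top front",[(219,66),(384,65)],.045)):
    P=atz(p,np.array(uv)*k,z,T)[:,:2]-[.567,-.3285];print(n,np.round(np.c_[P@[c,s],P@[-s,c]],4).tolist())
```

```text
0 [[277.2, 202.4], [276.1, 192.0], [258.0, 192.4], [256.1, 200.8], [255.8, 190.3]]
0.004 [[277.2, 201.2], [276.1, 190.8], [257.9, 191.2], [256.1, 199.5], [255.8, 189.1]]
0.009 [[277.2, 199.7], [276.1, 189.3], [257.9, 189.7], [256.1, 198.0], [255.8, 187.6]]
ridge front [[0.0276, 0.0253], [0.0276, -0.0297]]
pad/white nose [[0.1075, 0.0272], [0.1076, -0.0315]]
stop top front [[0.1065, 0.0392], [0.107, -0.0413]]
```

View pics/chk.png

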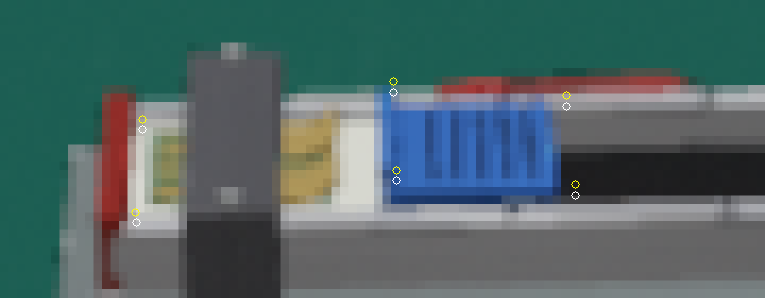

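```bash
python3 -m creep '[{"rx":0,"ry":0,"tx":0,"ty":0,"tz":-30,"rz":0,"hand":1},{"rx":0,"ry":0,"tx":0,"ty":0,"tz":-30,"rz":0,"hand":1},{"rx":0,"ry":0,"tx":0,"ty":0,"tz":-30,"rz":0,"hand":1},{"rx":0,"ry":0,"tx":0,"ty":0,"tz":-30,"rz":0,"hand":1}]'
python3 -c "
from h import *
print(bot.job_done())"
```

```text
clock: 10.15
position: [0.5793, -0.3273, 0.1263]
tool_rot: [-3.141, 0.0, 0.055]
force: [0.7, 0.6, 0.5]
grip_width: -0.0001
the job is handed in; nothing more can be done
None
```

The white carrier is loaded: it sits home against the red end stop, under the brass drag spring, and I have handed the job in after about 10 s. The hand-in gave no verdict.

- **Pressing and sliding:** I pressed the blue pad with closed fingers at about 30 N until the bed was fully down. I then slid the carrier about 86 mm forward while still pressing. The press and push forces rose to about 52 N and 47 N for a moment as the nose went under the spring. I eased the press by 0.5 mm and both fell back to about 32 N and 21 N. At the stop the fingers stopped advancing and the push force rose, so I relaxed the push and lifted straight off.
- **After lifting the fingers:** The wrist and side pictures show the nose against the stop, the spring over the board and the carrier straight. The pad is no higher than the fully pressed height, within about 1 mm at side-camera resolution. The terminal block, screwdriver and sensor board look unmoved. I did not check the tape and cutters after the move, but nothing went near them. The fingers touched nothing at about 88 mm above the pad.
- **One disagreement:** My early nest pose came out about 2 mm too far back along its length. The final measurement put both the stop face and the nose at 107 mm instead of 105 mm. The two agree with each other, so the carrier is home. The ridge, where I measured it, read about 7 mm further forward than expected. I put that down to my choice of pixels for the edge.
- **Not measured:** The bed and drag-spring joint values could not be read directly, so I judged them from the pictures only.

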